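Move the honing-stone tray on by one stone

ROBOT

A 7-joint arm with a two-finger parallel gripper is mounted at the origin on a cart in front of the work surface, level with it; the furniture and walls round the work are solid. World frame = base frame: x ahead of the robot, y to its left, z up, the work surface at z = 0. Lengths are in m, angles in rad, forces in N, time in s.
With the tool pointing down it reaches from about 0.425 to 0.875 m from the base axis. Payload 4.7 kg.
Tool frame: the origin (TCP) lies on the mounting face of the last link; the fingertips stand 182 mm ahead of it and the grasp point (between the pads) lies 164 mm ahead of it (bot.grasp_offset is the distance from the TCP to the grasp point, in m); z points along the fingers, y is the direction in which the jaws open and shut (so a half turn about z gives the same grasp; the last joint's range is limited). The gripper opens to 87 mm and grips with 3 to 60 N. Pads are 19 mm wide; open, the fingers measure 117 mm over their backs; the gripper's body (75 mm by 190 mm) begins 51 mm behind the grasp point.
Start: joints at [1.233, 0.321, -0.07, 1.45, 0.023, 1.371, -0.057], TCP at [0.224, -0.61, 0.405] pointing down, gripper open.
Joint ranges: [-2.86, 2.86], [-0.3, 2.09], [-1.38, 1.24], [0.06, 2.45], [-1.56, 4.7], [0.09, 2.05], [-2.69, 2.69]. Speed limits (rad/s): [2.57, 2.57, 3.14, 3.14, 3.14, 3.14, 3.14].

INTERFACE

Orientations are given as a rotation vector (axis times angle).
In Python, from workcell import bot gives the robot as it stands.
- The arm moves only by the shell command python3 -m jog 'ROWS' [FORCE]. ROWS is a JSON object of lists of equal length, an entry for each row: "dp": the shift along the tool's x, y, z in cm, a list of three; "turn": the turn about the tool's z in degrees; "gripper": the gripper command: -1 is shut, 1 is fully open, values between are in proportion. In form: {"dp": [[x, y, z], ...], "turn": [turn, ...], "gripper": [gripper, ...]}. A call has 1 to 10 rows; each row shifts and turns the commanded pose from where the row before left it, along the tool's axes as they then stand; what a row does not reach is not made up. A row lasts 1/12 s, in which the tool goes at most 41.7 mm and 7.16 degrees, less where a joint would pass 70% of its speed; a pose out of reach is approached as far as the arm can. A call is refused whole if a number of a shift passes 4.17 or a number of a turn 7.16, either way. A call with a gripper value outside its range is refused whole. The fingers move at their own pace and stop on an object; FORCE is the grip in N (left out, the last holds). Time passes only in rows, so rows that do not move let the fingers close. It gives the time, the measured TCP pose, the force and the opening at its end, in the units of the state.
- bot.state(): the state, without advancing time (a new reading comes with each control period).
- bot.capture(name): name is "scene" or "side" or "wrist"; returns the picture (400x640x3 uint8, blue, green, red); there is no depth.
- bot.camera_params(name): a dict with "intrinsics" (3x3 intrinsics, pixels), "D" ([k1, k2, p1, p2, k3] as OpenCV has them; the pictures are not rectified), "rvec" (rotation vector, rad) and "tvec" (3), from world to camera coordinates, as OpenCV has them. Camera axes: x right, y down, z forward; pixel columns grow to the right and rows downward; lengths in m; the calibration is good to about 2 mm. A picture is of the moment at which its call begins: read the wrist's pose just before it. camera_params takes no time and is no camera call; for the wrist camera it gives the pose at the moment of the call.
- bot.finish_job(): hands the job in, once; it reports no verdict.
The state is a dict: "time": time; "q": joint angles; "joint_velocities": joint speeds; "effort": joint torques, N m; "tcp_pos": TCP position; "ee_rot": TCP orientation; "force": force on the tool from outside, world axes, zero at the start; "moment": the same for the moment, N m; "opening": finger opening in m.
Only numpy, scipy, OpenCV 4.12 (cv2) and the standard library are available. Lean on these libraries where they do the work, as an engineer would, in place of code of your own. Each camera call takes 0.05 s, during which the arm holds its last target. There are 200 camera calls.

TASK

The black coarse stone in the work bay (front left) of the honing tray is finished with, so move the stones on by one place, one at a time, without prying them out of the tray. Slide the black stone to the right, fully across to the side wall of the empty front-right place; then slide the orange stone straight forward, towards you, pushing past the spring catch until the stone is home on the brass stop and the catch has sprung out fully behind it; last, slide the white stone left, fully across to the wall, into the place behind the orange one. The stops and stones chip easily, so keep your push under 15 N and feel for the end of each slide, as the stop is set differently every day; leave the scissors, oil bottle and pliers where they are.

Things in the scene. Friction and masses are not known exactly. Their poses are not given: they have to be found in the camera images.
- tray: Low aluminium honing tray, fixed, 253 (x) x 150 mm (y) and an 18 mm ledge on the left with the stop bar. Origin on the table, midway between the side walls, on the line between front and rear places; x to the rear (away from the robot at yaw 0), y left, z up. Floor 8 mm above the table; inside x from -140 to +93, y from -65 to +65 mm; four places, two by two, with no walls between
- lip_front_left (a point): Front left outer corner of the tray's steel lips, on their top face, 20.5 mm above the table. The walls are 10 mm thick; the lips overhang the inside by 6 mm all round, underside 17.5 mm above the table. The carriers run under them with 1.5 mm play and cannot be lifted out. Two thumb screws on the ledge left of the left wall, at tray x = -88 and -46, y = 83 mm, are 32 mm tall
- work_bay (a point): Work bay, front left: mean place of a carrier's underside centre when home (tray x -73, y 33 mm). A brass stop foot (8 to 16 mm above the table, from tray y = 20 mm to the left wall) meets the carrier's front edge. It is rigid and set by hand so that a carrier is home with its centre at tray x between -59 and -87 mm; this setting is not measured
- park_place (a point): Front right place, empty at the start: underside centre of a carrier against the right wall there (tray x -73, y -33 mm; any x from -47 to -92 mm is good). Two carriers side by side have 2 mm of play in all between the side walls, so this carrier must be right across before another can pass it
- rear_left_place (a point): Rear left place: underside centre of a carrier against the left wall there (tray x 47, y 33 mm)
- catch (a joint): Spring catch: steel nose, rounded at the rear, square at the front, that stands 6 mm out of the left wall under the lip; its square face is 91 mm behind the stop and shifts with it. Value in m: 0 = fully out, 0.003 to 0.006 = held back by a carrier beside it. Spring 2.7 N at 0, 5 N held back; passing it takes a push of 4 to 10 N. Only within about 1 mm of the stop does a carrier let it spring out behind (under 0.002)
- coarse_center (a point): Black coarse honing stone, block 72 x 34 x 25 mm (tray x, y, z), centred on an aluminium carrier plate 90 x 64 x 8 mm (front corners rounded 10 mm) whose edges show 9 mm at the ends and 15 mm at the sides; 0.3 kg. The point is the centre of the block, 12.5 mm below its top, 20.5 mm above the plate's underside. Starts in the work bay, off the catch, its plate 10 to 15 mm from the left wall
- medium_center (a point): Orange-brown medium honing stone, block 72 x 34 x 25 mm (tray x, y, z), centred on an aluminium carrier plate 90 x 64 x 8 mm (front corners rounded 10 mm) whose edges show 9 mm at the ends and 15 mm at the sides; 0.3 kg. The point is the centre of the block, 12.5 mm below its top, 20.5 mm above the plate's underside. Starts rear left
- fine_center (a point): White fine honing stone, block 72 x 34 x 25 mm (tray x, y, z), centred on an aluminium carrier plate 90 x 64 x 8 mm (front corners rounded 10 mm) whose edges show 9 mm at the ends and 15 mm at the sides; 0.3 kg. The point is the centre of the block, 12.5 mm below its top, 20.5 mm above the plate's underside. Starts rear right
- bench_grinder_grey: Grey bench grinder, fixed, right of the tray, origin under its middle at the table; 260 mm tall; its wheel guard, the end nearest the tray, reaches y = +0.072 m, from x = 0.40 to 0.66 m. Come to the tray over it or in front of it. (The clamp lamp is swung aside along the left wall, 0.6 m above the table.)
- scissors_a: Bystander: steel hairdressing scissors, 66 x 158 x 9 mm, lying behind the tray; origin under the centre
- scissors_b: Bystander: hairdressing scissors with black finger rings, 66 x 158 x 9 mm, lying behind the tray; origin under the centre
- oil: Bystander: small white bottle with red cap, 37 mm across, 113 mm tall, behind and right of the tray; origin under the centre
- pliers: Bystander: red-handled pliers, 56 x 168 x 13 mm, left of the tray; origin under the centre

How it is judged:
On the way, in this order (a step that is already met when the one before it is completed fails the run):
1. the black stone has been slid across to the right wall, while the orange one is still in the rear (y of coarse_center in the frame of tray below -0.0305 m and x of coarse_center in the frame of tray below -0.04 m and x of medium_center in the frame of tray above 0.03 m), for 0.2 s.
2. the orange stone is home in the work bay with the catch out behind it, while the white one is still on the right (x of medium_center in the frame of tray between -0.09 and -0.057 m and y of medium_center in the frame of tray above 0.028 m and value of joint catch below 0.002 m and y of fine_center in the frame of tray below -0.01 m), for 0.2 s.
At the end, for the whole second after the job is handed in: Black carrier in the front right place within 2.5 mm of the right wall; orange carrier in the work bay on the stop (centre between x = -57 and -90 mm in the tray's frame) with the catch sprung out behind it (catch value under 2 mm); white carrier in the rear left place within 3 mm of the left wall (y of coarse_center in the frame of tray below -0.0305 m and x of coarse_center in the frame of tray below -0.04 m and x of medium_center in the frame of tray between -0.09 and -0.057 m and y of medium_center in the frame of tray above 0.028 m and value of joint catch below 0.002 m and y of fine_center in the frame of tray above 0.03 m and x of fine_center in the frame of tray above 0.04 m); the robot touches nothing.
It fails at once if a stone is forced: it bears on the tray, its stop or its lips with more than 40 N in all (a push of roughly 22 N) (contact force between any of coarse, medium, fine and tray above 40 N).
It fails at once if a stone is pried up, tilted by more than 7 degrees (angle between any of coarse_center, medium_center, fine_center's own z axis and vertical above 0.122 rad).
It fails at once if the scissors, oil bottle or pliers are shifted by more than 20 mm (distance of any of scissors_a, scissors_b, oil, pliers from where it was at the start of the episode above 0.02 m).
It also fails if it takes over 53 s, if anything falls off the work surface, if the arm or the gripper's body presses on something with over 40 N, if the wrist force passes 120 N, or if a joint passes its speed limit or range.

## Working session

There is one attempt and no reset: what is moved stays moved. The work goes in short steps, Python scripts to look and compute and a shell command to move; the robot and the scene stay as the last step left them, time stands still between calls to the robot, and variables do not carry over. Pictures are saved under pics/ and viewed, about 8 in all and at most 12, crops included, and the job is handed in when it is done.

```bash
mkdir -p pics; ls
cat > h.py <<'E'
import cv2,numpy as np
from workcell import bot
def ray(name,uv,z,P=None):
    P=P or bot.camera_params(name)
    K=np.array(P["intrinsics"]);D=np.array(P["D"]);R=cv2.Rodrigues(np.array(P["rvec"],float))[0];t=np.array(P["tvec"]).ravel()
    u=cv2.undistortPoints(np.array(uv,float).reshape(-1,1,2),K,D).reshape(-1,2)
    d=np.c_[u,np.ones(len(u))]@R; c=-R.T@t
    return c+d*((z-c[2])/d[:,2])[:,None]
E
python3 - <<'E'
from h import *
s=bot.state();print({k:np.round(v,3) for k,v in s.items()})
a=bot.capture("scene");b=bot.capture("side")
cv2.imwrite("pics/scene0.png",a);cv2.imwrite("pics/side0.png",b)
for n in("scene","side","wrist"):
    P=bot.camera_params(n);R=cv2.Rodrigues(np.array(P["rvec"],float))[0];print(n,-R.T@np.array(P["tvec"]).ravel(),R[2],P["intrinsics"][0][0])
E
```

```text
pics
{'time': np.float64(0.0), 'q': array([ 1.233,  0.322, -0.07 ,  1.452,  0.023,  1.371, -0.057]), 'joint_velocities': array([ 0.001,  0.001, -0.   ,  0.001,  0.001, -0.001, -0.   ]), 'effort': array([-0.0000e+00, -4.9130e+01, -4.0400e-01, -3.1253e+01, -6.4000e-02,
        4.4000e-02,  0.0000e+00]), 'tcp_pos': array([ 0.224, -0.61 ,  0.404]), 'ee_rot': array([-3.091e+00, -5.490e-01,  1.000e-03]), 'force': array([ 0.905, -0.76 ,  0.767]), 'moment': array([-0.073, -0.031, -0.018]), 'opening': np.float64(0.087)}
scene [0.05905078 0.11431447 0.8817337 ] [ 0.50857408  0.05669686 -0.8591495 ] 451.29590133963507
side [1.13136714 0.00378883 0.7936367 ] [-0.60494687  0.17055839 -0.77778475] 412.94027822328195
wrist [ 0.28987359 -0.58476503  0.38297983] [-0.2447992  -0.08769497 -0.96559978] 315.50756139765525
```

View pics/scene0.png

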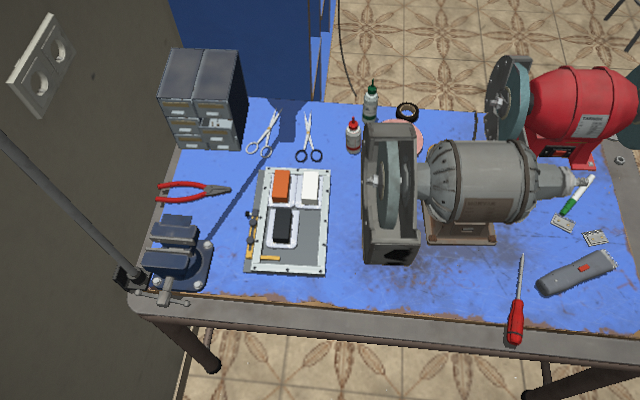

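View pics/side0.png

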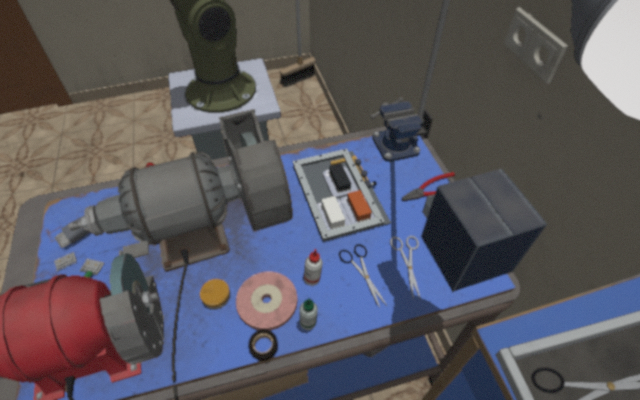

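The scene view shows the orange block near (282,187), white near (310,187), black near (282,226), the brass stop near (265,257), and the tray outline from about (251,273) to (330,170). The side view shows the grinder close to the right of the tray and the oil bottle behind it. Next I'll zoom in on the tray corners.

Run:
```python
from h import *
a=cv2.imread("pics/scene0.png")
cv2.imwrite("pics/crop.png",cv2.resize(a[160:285,235:345],None,fx=4.8,fy=4.8,interpolation=cv2.INTER_CUBIC))
hsv=cv2.cvtColor(a,cv2.COLOR_BGR2HSV)
roi=np.zeros(a.shape[:2],np.uint8);roi[165:250,268:322]=1
for n,m in dict(orange=cv2.inRange(hsv,(3,120,150),(16,255,255)),white=cv2.inRange(hsv,(0,0,235),(180,20,255)),black=cv2.inRange(hsv,(0,0,0),(180,255,70))).items():
    c=max(cv2.findContours(m*roi,0,2)[0],key=cv2.contourArea);r=cv2.minAreaRect(c);print(n,np.round(r[0],1),np.round(r[1],1),cv2.contourArea(c),ray("scene",[r[0]],.038).round(4))
print("oil base",ray("scene",[[353,152]],0).round(3),ray("side",[[313,280]],0).round(3),"vise",ray("scene",[[195,240],[212,250]],.09).round(3))
```

```text
orange [280.4 183.3] [14.8 27.8] 364.0 [[0.5784 0.2558 0.038 ]]
white [309.6 184.9] [14.3 26.7] 343.5 [[0.5803 0.1912 0.038 ]]
black [282.2 225.4] [16.7 34.7] 521.5 [[0.4757 0.2374 0.038 ]]
oil base [[0.706 0.101 0.   ]] [[0.724 0.103 0.   ]] vise [[0.403 0.393 0.09 ]
 [0.386 0.355 0.09 ]]
```

View pics/crop.png

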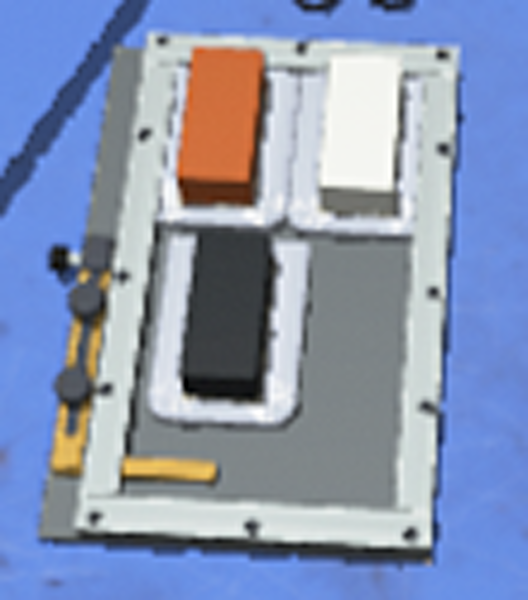

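The crop (4.8x) shows these positions:
- **Tray lip corners:** FL (76,530), FR (432,552), RL (150,35), RR (460,48).
- **Orange top:** spans (192,47) to (252,182).
- **White top:** spans (330,52) to (393,190).
- **Black:** spans (205,228) to (262,383).
- **Stop foot:** at y≈468.

Run:
```python
from h import *
f=lambda p:np.array(p,float)/4.8+[235,160]-.4
W=ray("scene",f([(76,530),(432,552),(150,35),(460,48)]),.0205)[:,:2]
T=np.array([(-.15,.075),(-.15,-.075),(.103,.075),(.103,-.075)])
M=T.mean(0);A=(T-M);B=W-W.mean(0)
th=np.arctan2((A[:,0]*B[:,1]-A[:,1]*B[:,0]).sum(),(A*B).sum());R=np.array([[np.cos(th),-np.sin(th)],[np.sin(th),np.cos(th)]])
o=W.mean(0)-R@M;print("yaw",np.degrees(th),"o",o,"res",(W-(T@R.T+o)).round(4).tolist())
np.savez("tray.npz",o=o,th=th)
for n,p in dict(orange=[(192,47),(265,52),(252,182),(178,178)],white=[(330,52),(402,58),(393,190),(322,184)],black=[(205,228),(272,232),(262,380),(184,375)]).items():
    w=ray("scene",f(p),.041)[:,:2].mean(0);print(n,w.round(4),((w-o)@R).round(4))
w=ray("scene",f([(168,468)]),.016)[:,:2];print("stop",((w-o)@R).round(4))
for t in [(.047,.033),(-.073,.033),(.047,-.033),(-.073,-.033)]:print(t,(R@t+o).round(4))
```

```text
yaw 2.1143387795582984 o [0.53054517 0.22030695] res [[0.0006, 0.0], [-0.0004, -0.0], [-0.0006, -0.0005], [0.0004, 0.0005]]
orange [0.5766 0.2545] [0.0473 0.0324]
white [0.5793 0.1902] [ 0.0476 -0.0319]
black [0.4808 0.2369] [-0.0491  0.0184]
stop [[-0.1175  0.0403]]
(0.047, 0.033) [0.5763 0.255 ]
(-0.073, 0.033) [0.4564 0.2506]
(0.047, -0.033) [0.5787 0.1891]
(-0.073, -0.033) [0.4588 0.1846]
```

```bash
python3 -m jog '{"dp":[[0,0,-3.4],[0,0,-3.4],[0,0,-3.4],[3.44,-1.49,0],[3.44,-1.49,0],[3.44,-1.49,0],[3.44,-1.49,0],[3.44,-1.49,0],[3.44,-1.49,0]],"turn":[0,0,0,0,0,0,0,0,0],"gripper":[1,1,1,1,1,1,1,1,1]}' 10
python3 -m jog '{"dp":[[3.44,-1.49,0],[3.44,-1.49,0],[3.44,-1.49,0],[3.44,-1.49,0],[3.44,-1.49,0],[3.44,-1.49,0],[0,0,0]],"turn":[0,0,0,0,0,0,0],"gripper":[1,1,1,1,1,1,1]}'
```

```text
time: 0.85
tcp_pos: [0.3879, -0.4536, 0.5064]
ee_rot: [-3.093, -0.549, 0.001]
force: [0.2, -1.1, -0.4]
opening: 0.0871
time: 1.43
tcp_pos: [0.5552, -0.2916, 0.5058]
ee_rot: [-3.084, -0.569, -0.006]
force: [0.0, 2.3, 0.8]
opening: 0.0872
```

```bash
python3 -m jog '{"dp":[[1.29,-3.52,0],[1.29,-3.52,0],[1.29,-3.52,0],[1.29,-3.52,0],[1.29,-3.52,0],[1.29,-3.52,0],[1.29,-3.52,0],[1.29,-3.52,0],[0,0,0]],"turn":[0,0,0,0,0,0,0,0,0],"gripper":[1,1,1,1,1,1,1,1,1]}'
python3 -m jog '{"dp":[[0.24,-3.52,0],[0.24,-3.52,0],[0.24,-3.52,0],[0.24,-3.52,0],[0.24,-3.52,0],[0.24,-3.52,0],[0.24,-3.52,0],[0,0,0],[0,0,0]],"turn":[0,0,0,0,0,0,0,0,0],"gripper":[1,1,1,1,1,1,1,1,1]}'
python3 -m jog '{"dp":[[0,0,0],[0,0,0],[0,0,0],[0,0,0],[0,0,0],[0,0,0],[0,0,0],[0,0,0],[0,0,0],[0,0,0]],"turn":[-7,-7,-7,-7,-7,-7,-7,-7,-7,-7],"gripper":[1,1,1,1,1,1,1,1,1,1]}'
cat > go.py <<'E'
import sys
from h import *
s=bot.state();t=np.load("tray.npz");th=float(t["th"]);R=np.array([[np.cos(th),-np.sin(th)],[np.sin(th),np.cos(th)]])
Q=cv2.Rodrigues(np.array(s["ee_rot"],float))[0];p=np.array(s["tcp_pos"])
yaw=np.degrees(np.arctan2(Q[1,0],Q[0,0]));F=np.array(s["force"])
print("t",round(float(s["time"]),2),"tip tray mm",(1e3*R.T@(p[:2]-t["o"])).round(1),"tip z",((p+.182*Q[:,2])[2]*1e3).round(1),"turn",round(yaw-90-np.degrees(th),2),"tilt",np.degrees(np.arccos(-Q[2,2])).round(2),"F tray",(R.T@F[:2]).round(1),F[2].round(1),"open",round(float(s["opening"])*1e3,1),"q7",round(s["q"][6],2))
if len(sys.argv)>1:
    x,y,z=[float(v)/1e3 for v in sys.argv[1:4]]
    d=np.r_[R@[x,y]+t["o"],z+.182]-p
    print("dp cm",(100*Q.T@d).round(2))
E
python3 go.py -49 18.4 60
```

```text
time: 2.18
tcp_pos: [0.5487, 0.0094, 0.5071]
ee_rot: [-3.085, -0.57, -0.002]
force: [-0.4, 0.7, -0.7]
opening: 0.0872
time: 2.93
tcp_pos: [0.4793, 0.2391, 0.5066]
ee_rot: [-3.091, -0.558, 0.001]
force: [1.4, -0.9, -0.8]
opening: 0.0869
time: 3.77
tcp_pos: [0.4815, 0.2348, 0.5063]
ee_rot: [2.215, 2.228, -0.002]
force: [0.8, 0.1, 0.3]
opening: 0.0869
t 3.77 tip tray mm [-48.5  16.3] tip z 324.3 turn -1.78 tilt 0.07 F tray [0.8 0.1] 0.3 open 86.9 q7 -0.55
dp cm [ 0.23 -0.04 26.43]
```

```bash
python3 -m jog '{"dp":[[0.1,0,3.3],[0.1,0,3.3],[0,0,3.3],[0,0,3.3],[0,0,3.3],[0,0,3.3],[0,0,3.3],[0,0,2.5],[0,0,0],[0,0,0]],"turn":[-1.8,0,0,0,0,0,0,0,0,0],"gripper":[1,1,1,1,1,1,1,1,1,1]}'
python3 go.py -49 18.4 25
python3 - <<'E'
from h import *
cv2.imwrite("pics/w1.png",bot.capture("wrist"))
E
```

```text
time: 4.6
tcp_pos: [0.4807, 0.2372, 0.2497]
ee_rot: [-2.184, -2.256, 0.005]
force: [0.2, 0.7, 1.2]
opening: 0.0869
t 4.6 tip tray mm [-49.2  18.8] tip z 67.7 turn -0.26 tilt 0.2 F tray [0.3 0.7] 1.2 open 86.9 q7 -0.67
dp cm [-0.03  0.03  4.27]
```

View pics/w1.png

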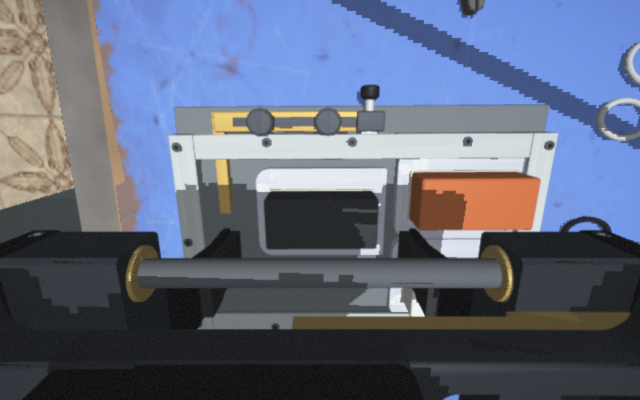

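The wrist view shows the black block at cols 264–380 between the fingers and the orange block starting at col 412, just right of the rear finger. The gap is tight, so I'll check the edges and narrow the opening.

```bash
python3 -m jog '{"dp":[[0,0,0],[0,0,0],[0,0,0]],"turn":[0,0,0],"gripper":[0.84,0.84,0.84]}'
python3 go.py -49 18.4 27
python3 - <<'E'
from h import *
a=bot.capture("wrist");P=bot.camera_params("wrist");t=np.load("tray.npz");th=float(t["th"]);R=np.array([[np.cos(th),-np.sin(th)],[np.sin(th),np.cos(th)]])
g=cv2.cvtColor(a,cv2.COLOR_BGR2HSV)
m=(g[...,2]<60).astype(np.uint8);m[:185]=0;m[225:]=0;m[:,:245]=0;m[:,395:]=0
for y in(196,205,215):
    c=np.where(m[y])[0];print(y,c.min(),c.max(),((ray("wrist",[[c.min(),y],[c.max(),y]],.041,P)[:,:2]-t["o"])@R*1e3).round(1).tolist())
o=cv2.inRange(g,(3,120,120),(18,255,255));r=cv2.boundingRect(max(cv2.findContours(o,0,2)[0],key=cv2.contourArea));print(r)
for y in(195,215,225):
    c=np.where(o[y])[0];print(y,c.min(),c.max(),((ray("wrist",[[c.min(),y],[c.max(),y]],.041,P)[:,:2]-t["o"])@R*1e3).round(1).tolist())
print("lipFL,RL",((ray("wrist",[[171,135],[555,134]],.0205,P)[:,:2]-t["o"])@R*1e3).round(1).tolist())
E
```

```text
time: 4.9
tcp_pos: [0.4812, 0.2391, 0.2524]
ee_rot: [2.182, 2.257, 0.004]
force: [0.5, -1.2, -0.4]
opening: 0.0811
t 4.9 tip tray mm [-48.6  20.6] tip z 70.4 turn -0.17 tilt 0.17 F tray [ 0.5 -1.2] -0.4 open 81.1 q7 -0.67
dp cm [-0.22 -0.05  4.34]
196 267 369 [[-81.2, 43.4], [-17.7, 43.1]]
205 262 373 [[-84.6, 37.5], [-15.0, 37.3]]
215 263 373 [[-84.3, 31.0], [-14.7, 30.7]]
(417, 180, 115, 52)
195 420 529 [[14.0, 43.7], [81.5, 43.4]]
215 419 526 [[14.4, 30.6], [81.8, 30.4]]
225 417 524 [[13.6, 23.9], [81.7, 23.7]]
lipFL,RL [[-145.5, 79.5], [105.4, 79.2]]
```

```bash
python3 -m jog '{"dp":[[-0.1,-0.05,1.2],[0,0,1.2],[0,0,1.1],[0,0,0.7],[0,0,0],[0,0,0]],"turn":[0,0,0,0,0,0],"gripper":[0.84,0.84,0.84,0.84,0.84,0.84]}'
python3 go.py
python3 -m jog '{"dp":[[0,0,0],[0,0,0],[0,0,0],[0,0,0],[0,0,0],[0,0,0]],"turn":[0,0,0,0,0,0],"gripper":[0.6,0.5,0.4,0.4,0.4,0.4]}' 15
python3 go.py
```

```text
time: 5.45
tcp_pos: [0.4797, 0.2379, 0.2078]
ee_rot: [-2.182, -2.259, 0.002]
force: [-0.0, 0.0, -0.0]
opening: 0.0805
t 5.45 tip tray mm [-50.2  19.4] tip z 25.8 turn -0.13 tilt 0.11 F tray [-0.  0.] -0.0 open 80.5 q7 -0.71
time: 5.95
tcp_pos: [0.4803, 0.2381, 0.2091]
ee_rot: [2.183, 2.259, 0.001]
force: [-0.5, -0.4, 2.7]
opening: 0.0716
t 5.95 tip tray mm [-49.6  19.6] tip z 27.1 turn -0.16 tilt 0.05 F tray [-0.5 -0.4] 2.7 open 71.6 q7 -0.71
```

```bash
python3 -m jog '{"dp":[[-0.4,-0.1,0],[-0.5,-0.15,0],[-0.5,-0.15,0],[-0.5,-0.15,0],[-0.5,-0.15,0],[-0.5,-0.15,0],[-0.5,-0.15,0]],"turn":[0,0,0,0,0,0,0],"gripper":[0.4,0.4,0.4,0.4,0.4,0.4,0.4]}'
python3 go.py
python3 -m jog '{"dp":[[-0.5,0,0],[-0.4,0,0],[-0.2,0,0],[0,0,0],[0,0,0]],"turn":[0,0,0,0,0],"gripper":[0.4,0.4,0.4,0.4,0.4]}'
python3 go.py -60 -33 27
```

```text
time: 6.53
tcp_pos: [0.4714, 0.2031, 0.2091]
ee_rot: [2.183, 2.258, 0.001]
force: [-0.2, 1.2, 4.7]
opening: 0.0719
t 6.53 tip tray mm [-59.8 -15. ] tip z 27.1 turn -0.17 tilt 0.06 F tray [-0.1  1.2] 4.7 open 71.9 q7 -0.63
time: 6.95
tcp_pos: [0.4719, 0.1917, 0.2091]
ee_rot: [2.183, 2.257, -0.0]
force: [0.8, -0.8, 6.6]
opening: 0.0715
t 6.95 tip tray mm [-59.7 -26.4] tip z 27.1 turn -0.21 tilt 0.07 F tray [ 0.8 -0.9] 6.6 open 71.5 q7 -0.61
dp cm [-0.66 -0.03  0.01]
```

```bash
python3 -m jog '{"dp":[[-0.2,0,-0.05],[-0.15,0,0],[0,0,0],[0,0,0]],"turn":[0,0,0,0],"gripper":[0.4,0.4,0.4,0.4]}'; python3 go.py
python3 -m jog '{"dp":[[-0.15,0,0],[0,0,0],[0,0,0]],"turn":[0,0,0],"gripper":[0.4,0.4,0.4]}'; python3 go.py
python3 -m jog '{"dp":[[-0.1,0,0],[0,0,0],[0,0,0]],"turn":[0,0,0],"gripper":[0.4,0.4,0.4]}'; python3 go.py -60 -33 27
```

```text
time: 7.28
tcp_pos: [0.4717, 0.1884, 0.2091]
ee_rot: [2.183, 2.258, -0.001]
force: [-0.3, -1.6, 3.4]
opening: 0.072
t 7.28 tip tray mm [-60.  -29.7] tip z 27.1 turn -0.19 tilt 0.06 F tray [-0.4 -1.6] 3.4 open 72.0 q7 -0.6
time: 7.53
tcp_pos: [0.4717, 0.1874, 0.2091]
ee_rot: [2.183, 2.259, -0.001]
force: [1.0, 0.9, 4.1]
opening: 0.072
t 7.53 tip tray mm [-60.  -30.7] tip z 27.1 turn -0.16 tilt 0.02 F tray [1.1 0.8] 4.1 open 72.0 q7 -0.6
time: 7.78
tcp_pos: [0.4718, 0.1866, 0.2092]
ee_rot: [-2.183, -2.259, -0.0]
force: [0.3, 1.0, 3.1]
opening: 0.0719
t 7.78 tip tray mm [-60.  -31.5] tip z 27.2 turn -0.15 tilt 0.0 F tray [0.4 1. ] 3.1 open 71.9 q7 -0.6
dp cm [-0.15 -0.    0.02]
```

```bash
for i in 1; do python3 -m jog '{"dp":[[-0.1,0,0],[0,0,0],[0,0,0]],"turn":[0,0,0],"gripper":[0.4,0.4,0.4]}' | sed -n 4p; python3 go.py; done
python3 -m jog '{"dp":[[-0.1,0,0],[0,0,0],[0,0,0]],"turn":[0,0,0],"gripper":[0.4,0.4,0.4]}' >/dev/null; python3 go.py
python3 -m jog '{"dp":[[-0.1,0,0],[0,0,0],[0,0,0]],"turn":[0,0,0],"gripper":[0.4,0.4,0.4]}'>/dev/null; python3 go.py
```

```text
force: [-0.1, 0.4, 2.8]
t 8.03 tip tray mm [-60.  -32.6] tip z 27.1 turn -0.16 tilt 0.01 F tray [-0.1  0.4] 2.8 open 71.9 q7 -0.59
t 8.28 tip tray mm [-60.  -33.2] tip z 27.2 turn -0.13 tilt 0.04 F tray [0.7 1.6] 1.2 open 71.9 q7 -0.59
t 8.53 tip tray mm [-60.1 -33.5] tip z 27.2 turn -0.1 tilt 0.11 F tray [0.2 4.9] 0.5 open 71.8 q7 -0.59
```

```bash
python3 -m jog '{"dp":[[-0.05,0,0],[-0.05,0,0],[0,0,0],[0,0,0]],"turn":[0,0,0,0],"gripper":[0.4,0.4,0.4,0.4]}'>/dev/null; python3 go.py
```

```text
t 8.87 tip tray mm [-60.2 -33.8] tip z 27.3 turn -0.07 tilt 0.18 F tray [0.3 6.6] -0.5 open 72.0 q7 -0.59
```

```bash
python3 -m jog '{"dp":[[0.15,0,0],[0,0,0],[0,0,0],[0,0,0],[0,0,-1.5],[0,0,-2],[0,0,-2],[0,0,-2],[0,0,0]],"turn":[0,0,0,0,0,0,0,0,0],"gripper":[0.4,0.84,0.84,0.84,0.84,0.84,0.84,0.84,0.84]}'>/dev/null
python3 -m jog '{"dp":[[2,3,0],[2,3,0],[1.8,3,0],[0.9,1.75,0],[0,0,0],[0,0,0],[0,0,0]],"turn":[0,0,0,0,0,0,0],"gripper":[0.84,0.84,0.84,0.84,0.84,0.84,0.84]}'>/dev/null
python3 go.py 47.5 33 27
python3 - <<'E'
from h import *
a=bot.capture("scene");cv2.imwrite("pics/s2.png",cv2.resize(a[120:285,235:345],None,fx=3.6,fy=3.6,interpolation=cv2.INTER_CUBIC))
cv2.imwrite("pics/w2.png",bot.capture("wrist"))
E
```

```text
t 10.2 tip tray mm [47. 32.] tip z 101.0 turn -0.16 tilt 0.16 F tray [-1.1 -0.9] -1.1 open 79.7 q7 -0.66
dp cm [0.11 0.07 7.4 ]
```

View pics/s2.png

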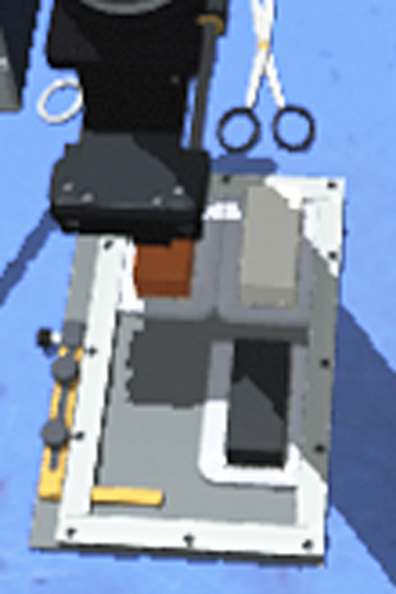

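View pics/w2.png

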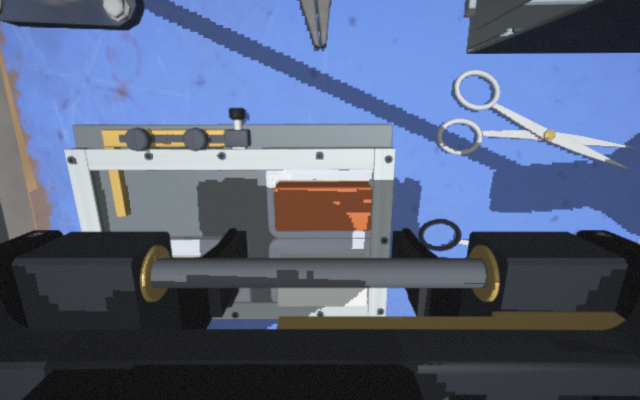

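The scene crop shows the black stone across on the right, its carrier edge under the right lip. The wrist view shows the orange block at cols 275–372, centred between the fingers. I'll go down onto orange and grip it.

```bash
python3 -m jog '{"dp":[[0.1,0.03,2.5],[0,0.03,2.5],[0,0,1.5],[0,0,0.8],[0,0,0],[0,0,0]],"turn":[0,0,0,0,0,0],"gripper":[0.84,0.84,0.84,0.84,0.84,0.84]}'>/dev/null
python3 go.py
python3 -m jog '{"dp":[[0,0,0],[0,0,0],[0,0,0],[0,0,0],[0,0,0]],"turn":[0,0,0,0,0],"gripper":[0.6,0.5,0.4,0.4,0.4]}' 15 >/dev/null
python3 go.py
```

```text
t 10.8 tip tray mm [48.4 33.6] tip z 29.6 turn -0.16 tilt 0.01 F tray [ 1.3 -0.4] 0.2 open 79.6 q7 -0.71
t 11.22 tip tray mm [48.9 34. ] tip z 30.7 turn -0.16 tilt 0.12 F tray [-0.7  0.5] 5.9 open 72.0 q7 -0.71
```

```bash
python3 -m jog '{"dp":[[0,-0.2,-0.05],[0,-0.4,0],[0,-0.4,0],[0,-0.4,0],[0,-0.2,0],[0,0,0]],"turn":[0,0,0,0,0,0],"gripper":[0.4,0.4,0.4,0.4,0.4,0.4]}'>/dev/null;python3 go.py
python3 -m jog '{"dp":[[0,-0.2,0],[0,-0.2,0],[0,0,0]],"turn":[0,0,0],"gripper":[0.4,0.4,0.4]}'>/dev/null;python3 go.py
python3 -m jog '{"dp":[[0,-0.2,0],[0,-0.2,0],[0,0,0]],"turn":[0,0,0],"gripper":[0.4,0.4,0.4]}'>/dev/null;python3 go.py
```

```text
t 11.72 tip tray mm [32.  34.1] tip z 30.7 turn -0.13 tilt 0.09 F tray [-0.2 -0. ] 5.8 open 71.8 q7 -0.71
t 11.97 tip tray mm [28.8 33.5] tip z 30.7 turn -0.17 tilt 0.15 F tray [ 1.1 -1. ] 6.7 open 71.7 q7 -0.72
t 12.22 tip tray mm [25.2 32.9] tip z 30.6 turn -0.19 tilt 0.18 F tray [ 2.5 -2. ] 6.1 open 71.7 q7 -0.72
```

```bash
python3 -m jog '{"dp":[[0,-0.15,0],[0,-0.15,0],[0,0,0]],"turn":[0,0,0],"gripper":[0.4,0.4,0.4]}'>/dev/null;python3 go.py
python3 -m jog '{"dp":[[0,-0.15,0],[0,-0.15,0],[0,0,0]],"turn":[0,0,0],"gripper":[0.4,0.4,0.4]}'>/dev/null;python3 go.py
python3 -m jog '{"dp":[[0,-0.15,0],[0,-0.15,0],[0,0,0]],"turn":[0,0,0],"gripper":[0.4,0.4,0.4]}'>/dev/null;python3 go.py
```

```text
t 12.47 tip tray mm [22.1 32.9] tip z 30.6 turn -0.18 tilt 0.17 F tray [ 2.9 -1.6] 6.5 open 71.6 q7 -0.72
t 12.72 tip tray mm [18.9 33. ] tip z 30.6 turn -0.17 tilt 0.16 F tray [ 2.5 -3.6] 7.9 open 71.8 q7 -0.72
t 12.97 tip tray mm [15.9 32.9] tip z 30.6 turn -0.17 tilt 0.15 F tray [ 0.7 -3. ] 8.0 open 71.8 q7 -0.72
```

```bash
python3 -m jog '{"dp":[[0,-0.2,-0.1],[0,-0.3,0],[0,-0.4,0],[0,-0.4,0],[0,-0.4,0],[0,-0.4,0],[0,0,0]],"turn":[0,0,0,0,0,0,0],"gripper":[0.4,0.4,0.4,0.4,0.4,0.4,0.4]}'>/dev/null;python3 go.py
python3 -m jog '{"dp":[[0,-0.3,0],[0,-0.4,0],[0,-0.4,0],[0,-0.4,0],[0,-0.4,0],[0,-0.3,0],[0,0,0]],"turn":[0,0,0,0,0,0,0],"gripper":[0.4,0.4,0.4,0.4,0.4,0.4,0.4]}'>/dev/null;python3 go.py
```

```text
t 13.55 tip tray mm [-6.7 33.4] tip z 30.6 turn -0.15 tilt 0.12 F tray [-1.  -4.8] 5.9 open 71.7 q7 -0.73
t 14.13 tip tray mm [-28.6  33.6] tip z 30.6 turn -0.16 tilt 0.1 F tray [ 0.2 -5.4] 5.5 open 71.6 q7 -0.74
```

```bash
python3 -m jog '{"dp":[[0,-0.3,0],[0,-0.4,0],[0,-0.4,0],[0,-0.4,0],[0,-0.3,0],[0,0,0]],"turn":[0,0,0,0,0,0],"gripper":[0.4,0.4,0.4,0.4,0.4,0.4]}'>/dev/null;python3 go.py
python3 -m jog '{"dp":[[0,-0.2,0],[0,-0.2,0],[0,-0.2,0],[0,0,0]],"turn":[0,0,0,0],"gripper":[0.4,0.4,0.4,0.4]}'>/dev/null;python3 go.py
python3 -m jog '{"dp":[[0,-0.15,0],[0,-0.15,0],[0,0,0]],"turn":[0,0,0],"gripper":[0.4,0.4,0.4]}'>/dev/null;python3 go.py
```

```text
t 14.63 tip tray mm [-46.5  33.7] tip z 30.6 turn -0.17 tilt 0.09 F tray [-0.2 -4.9] 6.3 open 71.6 q7 -0.74
t 14.97 tip tray mm [-52.2  33.7] tip z 30.6 turn -0.19 tilt 0.07 F tray [ 0.9 -4.5] 5.7 open 71.7 q7 -0.75
t 15.22 tip tray mm [-55.1  33.7] tip z 30.6 turn -0.19 tilt 0.05 F tray [ 1.7 -5. ] 5.5 open 71.5 q7 -0.75
```

```bash
python3 -m jog '{"dp":[[0,-0.1,0],[0,-0.1,0],[0,0,0]],"turn":[0,0,0],"gripper":[0.4,0.4,0.4]}'>/dev/null;python3 go.py
python3 -m jog '{"dp":[[0,-0.1,0],[0,-0.1,0],[0,0,0]],"turn":[0,0,0],"gripper":[0.4,0.4,0.4]}'>/dev/null;python3 go.py
python3 -m jog '{"dp":[[0,-0.1,0],[0,-0.1,0],[0,0,0]],"turn":[0,0,0],"gripper":[0.4,0.4,0.4]}'>/dev/null;python3 go.py
```

```text
t 15.47 tip tray mm [-56.9  33.6] tip z 30.6 turn -0.2 tilt 0.05 F tray [ 1.7 -4.5] 5.5 open 71.9 q7 -0.75
t 15.72 tip tray mm [-58.9  33.7] tip z 30.6 turn -0.2 tilt 0.05 F tray [ 1.7 -5. ] 4.6 open 71.7 q7 -0.75
t 15.97 tip tray mm [-60.9  33.7] tip z 30.6 turn -0.2 tilt 0.05 F tray [ 1.1 -5.2] 5.2 open 71.8 q7 -0.75
```

```bash
python3 -m jog '{"dp":[[0,-0.1,0],[0,-0.1,0],[0,0,0]],"turn":[0,0,0],"gripper":[0.4,0.4,0.4]}'>/dev/null;python3 go.py
python3 -m jog '{"dp":[[0,-0.1,0],[0,-0.05,0],[0,0,0]],"turn":[0,0,0],"gripper":[0.4,0.4,0.4]}'>/dev/null;python3 go.py
python3 -m jog '{"dp":[[0,-0.1,0],[0,-0.05,0],[0,0,0]],"turn":[0,0,0],"gripper":[0.4,0.4,0.4]}'>/dev/null;python3 go.py
```

```text
t 16.22 tip tray mm [-62.9  33.7] tip z 30.6 turn -0.2 tilt 0.05 F tray [ 1.2 -4.7] 5.0 open 72.0 q7 -0.75
t 16.47 tip tray mm [-64.4  33.7] tip z 30.6 turn -0.2 tilt 0.04 F tray [ 1.2 -4.8] 5.1 open 72.0 q7 -0.75
t 16.72 tip tray mm [-66.4  34.6] tip z 30.6 turn -0.11 tilt 0.07 F tray [ 0.1 -3.2] 5.9 open 71.7 q7 -0.75
```

```bash
python3 -m jog '{"dp":[[0,-0.1,0],[0,0,0],[0,0,0]],"turn":[0,0,0],"gripper":[0.4,0.4,0.4]}'>/dev/null;python3 go.py
python3 -m jog '{"dp":[[0,-0.1,0],[0,0,0],[0,0,0]],"turn":[0,0,0],"gripper":[0.4,0.4,0.4]}'>/dev/null;python3 go.py
```

```text
t 16.97 tip tray mm [-67.1  34.5] tip z 30.6 turn -0.11 tilt 0.05 F tray [ 0.4 -1.8] 4.4 open 71.6 q7 -0.75
t 17.22 tip tray mm [-67.8  34.4] tip z 30.6 turn -0.14 tilt 0.06 F tray [1.8 0.2] 0.1 open 71.7 q7 -0.75
```

```bash
python3 -m jog '{"dp":[[0,-0.1,0],[0,0,0],[0,0,0]],"turn":[0,0,0],"gripper":[0.4,0.4,0.4]}'>/dev/null;python3 go.py
python3 -m jog '{"dp":[[0,-0.05,0],[0,-0.05,0],[0,0,0],[0,0,0]],"turn":[0,0,0,0],"gripper":[0.4,0.4,0.4,0.4]}'>/dev/null;python3 go.py
python3 - <<'E'
from h import *
a=bot.capture("wrist");cv2.imwrite("pics/w3.png",cv2.resize(a[90:290,180:500],None,fx=2.5,fy=2.5,interpolation=cv2.INTER_CUBIC))
E
```

```text
t 17.47 tip tray mm [-68.1  34.2] tip z 30.7 turn -0.18 tilt 0.14 F tray [5.4 1.3] -1.5 open 72.0 q7 -0.75
t 17.8 tip tray mm [-68.5  34. ] tip z 30.8 turn -0.19 tilt 0.22 F tray [7.1 0.8] -3.4 open 71.6 q7 -0.75
```

View pics/w3.png

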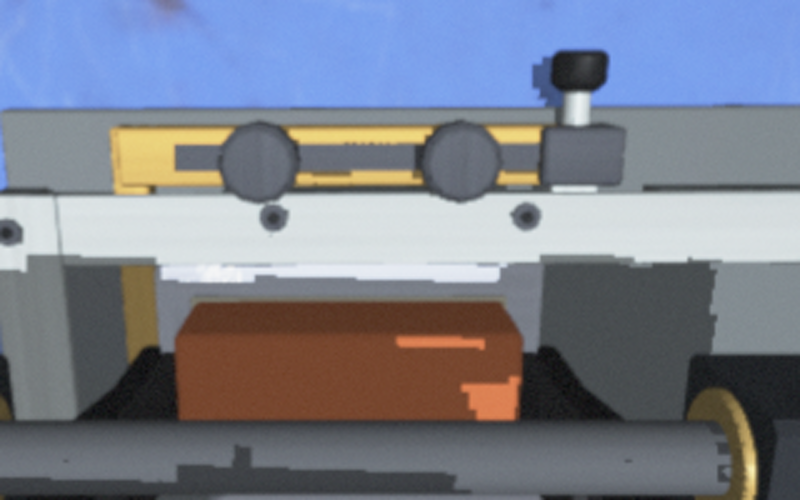

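The wrist crop shows the orange carrier's front edge touching the brass stop (col 158). The catch block is just behind its rear edge (col 540), and the plunger knob sits close in. The lateral catch force fell from −5 to about 0 N, and the push rose to 7 N at a standstill. I'll let go and move to the white stone.

```bash
python3 -m jog '{"dp":[[0,0.2,0],[0,0,0],[0,0,0],[0,0,0],[0,0,-1.5],[0,0,-2],[0,0,-2],[0,0,-1.5],[0,0,0]],"turn":[0,0,0,0,0,0,0,0,0],"gripper":[0.4,0.84,0.84,0.84,0.84,0.84,0.84,0.84,0.84]}'>/dev/null; python3 go.py
python3 -m jog '{"dp":[[-2,3,0],[-2,3,0],[-1.7,3,0],[-0.9,2.5,0],[0,0,0],[0,0,0],[0,0,0]],"turn":[0,0,0,0,0,0,0],"gripper":[0.84,0.84,0.84,0.84,0.84,0.84,0.84]}'>/dev/null
python3 go.py 48.5 -33 27
python3 - <<'E'
from h import *
a=bot.capture("scene");w=bot.capture("wrist")
A=cv2.resize(a[185:280,240:330],(380,400),interpolation=cv2.INTER_CUBIC)
cv2.imwrite("pics/c4.png",np.hstack([A,cv2.resize(w[60:330,40:324],(420,400),interpolation=cv2.INTER_CUBIC)]))
E
```

```text
t 18.6 tip tray mm [-67.2  35. ] tip z 103.5 turn -0.13 tilt 0.24 F tray [0.6 0.2] -0.5 open 79.9 q7 -0.68
t 19.18 tip tray mm [ 46.1 -31.6] tip z 99.5 turn -0.09 tilt 0.17 F tray [-1.3  0.1] -0.0 open 80.2 q7 -0.55
dp cm [-0.15  0.27  7.25]
```

View pics/c4.png

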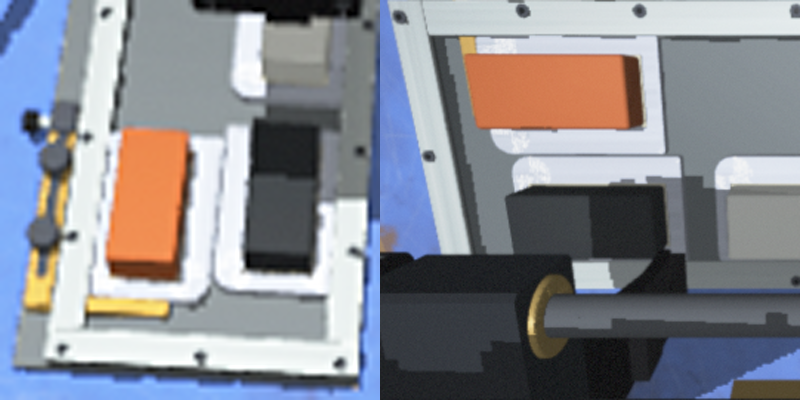

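The composite shows the orange carrier on the stop, black across at the right wall, and the catch knob in, as it was at the start. Next I'll go down onto the white stone.

```bash
python3 -m jog '{"dp":[[-0.1,0.2,2.5],[0,0,2.5],[0,0,1.5],[0,0,0.7],[0,0,0],[0,0,0]],"turn":[0,0,0,0,0,0],"gripper":[0.84,0.84,0.84,0.84,0.84,0.84]}'>/dev/null
python3 go.py
python3 -m jog '{"dp":[[0,0,0],[0,0,0],[0,0,0],[0,0,0],[0,0,0]],"turn":[0,0,0,0,0],"gripper":[0.6,0.5,0.4,0.4,0.4]}' 15 >/dev/null
python3 go.py
python3 -m jog '{"dp":[[0.3,0,-0.1],[0.5,0,0],[0.5,0,0],[0.5,0,0],[0.5,0,0],[0.5,0,0],[0.5,0,0],[0.5,0,0],[0,0,0]],"turn":[0,0,0,0,0,0,0,0,0],"gripper":[0.4,0.4,0.4,0.4,0.4,0.4,0.4,0.4,0.4]}'>/dev/null
python3 go.py
```

```text
t 19.78 tip tray mm [ 49.  -32.8] tip z 29.2 turn -0.11 tilt 0.02 F tray [-0.   0.1] 1.0 open 80.2 q7 -0.59
t 20.2 tip tray mm [ 49.5 -32.9] tip z 30.1 turn -0.15 tilt 0.1 F tray [-1.7 -0.1] 5.8 open 72.1 q7 -0.59
t 20.95 tip tray mm [49.1  6.5] tip z 30.1 turn -0.06 tilt 0.1 F tray [-0.8  1.4] 4.6 open 72.2 q7 -0.66
```

```bash
python3 -m jog '{"dp":[[0.5,0,0],[0.5,0,0],[0.5,0,0],[0.4,0,0],[0.2,0,0],[0,0,0]],"turn":[0,0,0,0,0,0],"gripper":[0.4,0.4,0.4,0.4,0.4,0.4]}'>/dev/null;python3 go.py
python3 -m jog '{"dp":[[0.1,0,0],[0.1,0,0],[0,0,0]],"turn":[0,0,0],"gripper":[0.4,0.4,0.4]}'>/dev/null;python3 go.py
python3 -m jog '{"dp":[[0.1,0,0],[0,0,0],[0,0,0]],"turn":[0,0,0],"gripper":[0.4,0.4,0.4]}'>/dev/null;python3 go.py
```

```text
t 21.45 tip tray mm [49.4 26.4] tip z 30.0 turn -0.12 tilt 0.06 F tray [-0.7  1.4] 5.6 open 72.1 q7 -0.69
t 21.7 tip tray mm [49.5 27.7] tip z 30.1 turn -0.16 tilt 0.04 F tray [-0.5 -0.7] 5.1 open 71.6 q7 -0.69
t 21.95 tip tray mm [49.6 28.5] tip z 30.1 turn -0.17 tilt 0.04 F tray [0.3 0.3] 6.1 open 71.7 q7 -0.7
```

```bash
python3 -m jog '{"dp":[[0.1,0,0],[0.1,0,0],[0.1,0,0],[0,0,0]],"turn":[0,0,0,0],"gripper":[0.4,0.4,0.4,0.4]}'>/dev/null;python3 go.py
python3 -m jog '{"dp":[[0.1,0,0],[0.05,0,0],[0,0,0]],"turn":[0,0,0],"gripper":[0.4,0.4,0.4]}'>/dev/null;python3 go.py
python3 -m jog '{"dp":[[0.1,0,0],[0,0,0],[0,0,0]],"turn":[0,0,0],"gripper":[0.4,0.4,0.4]}'>/dev/null;python3 go.py
```

```text
t 22.28 tip tray mm [49.6 31.6] tip z 30.1 turn -0.17 tilt 0.04 F tray [0.7 0.2] 6.4 open 71.9 q7 -0.7
t 22.53 tip tray mm [49.6 33. ] tip z 30.1 turn -0.17 tilt 0.04 F tray [-0.1 -0.6] 5.0 open 71.7 q7 -0.7
t 22.78 tip tray mm [49.7 33.4] tip z 30.1 turn -0.18 tilt 0.09 F tray [-0.5 -1.8] 6.8 open 72.1 q7 -0.7
```

```bash
python3 -m jog '{"dp":[[0.1,0,0],[0,0,0],[0,0,0]],"turn":[0,0,0],"gripper":[0.4,0.4,0.4]}'>/dev/null;python3 go.py
python3 -m jog '{"dp":[[0.1,0,0],[0,0,0],[0,0,0]],"turn":[0,0,0],"gripper":[0.4,0.4,0.4]}'>/dev/null;python3 go.py
```

```text
t 23.03 tip tray mm [49.7 33.7] tip z 30.1 turn -0.2 tilt 0.17 F tray [-0.8 -3.2] 7.8 open 72.0 q7 -0.71
t 23.28 tip tray mm [49.8 34. ] tip z 30.0 turn -0.21 tilt 0.26 F tray [-1.8 -5.6] 8.1 open 71.8 q7 -0.71
```

White is at the wall: the force rose to 5.6 N with the tip stalled at y = 34. I'll release, back away and do the final check.

```bash
python3 -m jog '{"dp":[[-0.17,0,0],[0,0,0],[0,0,0],[0,0,0],[0,0,-1.5],[0,0,-2.5],[0,0,-3],[0,0,-4],[0,0,-4],[0,0,-4]],"turn":[0,0,0,0,0,0,0,0,0,0],"gripper":[0.4,0.84,0.84,0.84,0.84,0.84,0.84,0.84,0.84,0.84]}'>/dev/null
python3 -m jog '{"dp":[[0,3,-4],[0,3,-4],[0,3,-3],[0,3,0],[0,3,0],[0,0,0],[0,0,0]],"turn":[0,0,0,0,0,0,0],"gripper":[0.84,0.84,0.84,0.84,0.84,0.84,0.84]}'>/dev/null
python3 go.py
python3 - <<'E'
from h import *
a=bot.capture("scene");w=bot.capture("wrist");b=bot.capture("side")
cv2.imwrite("pics/w5.png",w);cv2.imwrite("pics/s5.png",a)
A=cv2.resize(a[160:280,235:345],(367,400),interpolation=cv2.INTER_CUBIC);B=cv2.resize(b[140:250,280:400],(430,394),interpolation=cv2.INTER_CUBIC)
B=cv2.copyMakeBorder(B,0,6,0,0,0)
cv2.imwrite("pics/c5.png",np.hstack([A,B]))
E
```

```text
t 24.7 tip tray mm [190.   33.9] tip z 313.8 turn -0.2 tilt 0.21 F tray [-0.3  0.5] 0.2 open 80.0 q7 -0.54
```

View pics/c5.png

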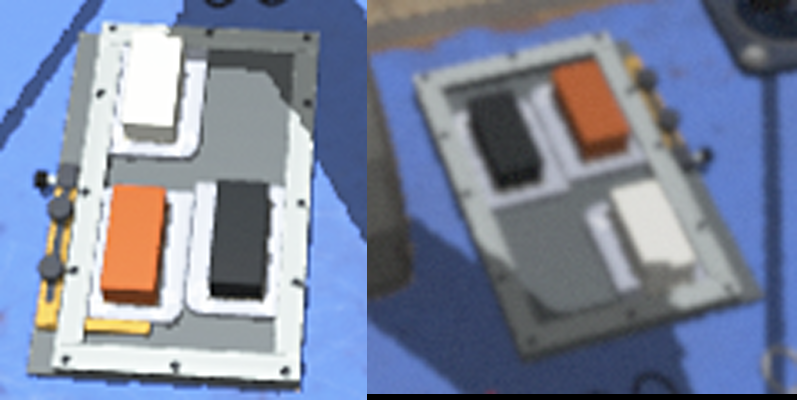

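View pics/w5.png

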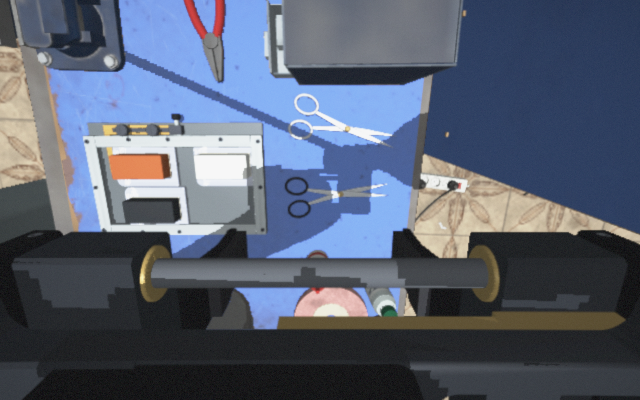

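The crops show white rear left, orange on the stop, and black front right by the wall, with the bystanders where they were. I'll do one numeric check.

Run:
```python
from h import *
t=np.load("tray.npz");th=float(t["th"]);R=np.array([[np.cos(th),-np.sin(th)],[np.sin(th),np.cos(th)]])
f=lambda p:np.array(p,float)/3.334+[235,160]-.4
tr=lambda w:((w[:,:2].mean(0)-t["o"])@R*1e3).round(1)
for n,p in dict(orange=[(113,185),(166,187),(157,292),(103,288)],white=[(130,35),(184,38),(177,130),(125,126)],black=[(216,180),(269,182),(266,287),(210,285)]).items():print(n,tr(ray("scene",f(p),.041)))
a=cv2.imread("pics/scene0.png");b=cv2.imread("pics/s5.png")
k=lambda im:cv2.resize(im[205:225,240:265],None,fx=10,fy=10,interpolation=cv2.INTER_CUBIC)
d=cv2.absdiff(a[205:225,240:258],b[205:225,240:258]);print("knob region diff",d.mean().round(2),d.max())
m=[cv2.inRange(cv2.cvtColor(i,cv2.COLOR_BGR2GRAY),0,45) for i in(a,b)]
for q in m:
    c=cv2.moments(q[205:225,240:252],True);print("knob px",c["m00"],c["m10"]/max(c["m00"],1),c["m01"]/max(c["m00"],1))
```

```text
orange [-68.8  32.3]
white [45.3 32.3]
black [-61.8 -32.8]
knob region diff 21.52 39
knob px 14.0 7.071428571428571 8.857142857142858
knob px 12.0 6.916666666666667 8.75
```

```bash
python3 -c "
from workcell import bot
print(bot.finish_job())"
```

```text
the job is handed in; nothing more can be done
None
```

The stones have been moved on by one place and the job is handed in, with the robot clock at about 25 s of the 53 s allowed. I gripped each stone lengthwise and slid it along the tray floor, stopping when the push rose and the stone stood still. `finish_job` reported no verdict.

| Stone | Force at end of slide | Last measured centre (tray x, y, mm) |
|---|---|---|
| Black, front right at the wall | about 6.6 N | −62, −33 |
| Orange, home on the stop | about 7.1 N | −69, 32 |
| White, rear left at the wall | about 5.6 N | 45, 32 |

- **Push:** no reading during the slides went above about 8 N in any direction, so all stayed under your 15 N limit.
- **Catch:** I could not see its nose under the lip. Its side force fell from about 5 N to about 0 as the orange stone reached the stop. Its knob is within 0.2 px (about 0.3 mm) of where it was at the start. Both say it has sprung out behind the stone.
- **Disagreements:** the arm's own position readings differed from the camera by 1–2 mm, and the wrist camera's sideways reading by about 4 mm. I therefore judged each end by force.
- **Bystanders:** the scissors and pliers look unmoved and the arm stayed clear of them. The oil bottle was mostly hidden in the last view, so I checked it only by keeping the arm's path away from it.

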